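Complete the pill row and turn it to the front

TASK

Set the loose tall pill bottle down gently, upright, in the empty middle place of the row on the turntable's raised strip, midway between the two short bottles and in line with them, and let go of it. Then take the turntable's upright post and turn the table until that tall bottle faces front, in line with the tab that sticks out of the fixed foot, and finish while still holding the post so that the turntable stays still there. Do not tip the bottle and leave the tumbler, the hearing aid case and the remote control where they are.

Things in the scene. Friction and masses are not known exactly. Their poses are not given: they have to be found in the camera images.
- bottle_mid (a point): centre (half-way up) of the loose pill bottle: amber plastic with paper label, round, 40 mm diameter, 85 mm tall in all (body 68 mm, then a white twist cap 36 mm diameter and 17 mm tall), about 90 g. It stands upright on the table at the start; its z axis is the bottle's axis, up.
- pill_bottle: the same loose bottle; origin at the centre of its underside, 42.5 mm below bottle_mid
- caddy_base: fixed wooden foot of the pill carousel, round, 200 mm diameter, 14 mm high; origin on the turning axis at table height. Its front tab, 26 mm wide and 10 mm high, points along the foot's own -x axis (which is roughly, not exactly, towards the robot), ends 185 mm from the axis and shows 45 mm beyond the turntable's edge.
- turntable (a joint): angle (rad) of the light wooden turntable disc (280 mm diameter, top 30 mm above the table) about the foot's vertical axis, counter-clockwise from above. 0, and equally 6.283 (a full turn), mean that the row's middle place is in line with the front tab; travel -3.3 to 9.6. No spring: it stays where left, light friction (0.07 N m).
- row_place (a point): empty middle place of the row, on top of the disc's raised strip (172 x 48 mm): where the tall bottle's underside centre belongs, 74 mm from the turning axis, 38 mm above the table; turns with the disc. Its y axis runs along the row, -x outward from the axis. Two short bottles (38 mm diameter, 62 mm tall), fixed, stand 58 mm away along y on either side: 19 mm free beside the tall one.
- post_grip (a point): point on the axis of the turning post at the height to grip, 106 mm above the table. The post (turning_post) is a plain round wooden rod fixed to the turntable, 18 mm diameter, its top 120 mm above the table, 100 mm from the turning axis on the side opposite the row's middle place. Being round it can turn between the fingers.
- tumbler: glass tumbler, 70 mm rim diameter, 100 mm tall, standing on a round wooden coaster (96 mm diameter, 8 mm thick); origin at the centre of its underside. Leave alone.
- hearing_case: grey hearing aid case, 70 x 46 mm, 30 mm high; origin at the centre of its underside. Leave alone.
- remote: black remote control lying flat, 45 x 160 mm, 18 mm high; origin at the centre of its underside. Leave alone.
Not all that is in view belongs to the job. What is shaped like the pill_bottle but blue is not meant.

How it is judged:
On the way:
1. the tall bottle stands upright in the middle place of the row, let go, before the turntable has been turned to the front (horizontal distance between pill_bottle and row_place below 0.012 m and z of pill_bottle in the frame of row_place between -0.004 and 0.004 m and angle between pill_bottle's own z axis and vertical below 0.1 rad and contact force between the fingers and pill_bottle below 0.1 N and value of joint turntable between 0.35 and 5.93 rad), for 0.2 s.
At the end, for the whole second after the job is handed in: Tall bottle upright (0.1 rad) on the strip within 12 mm of the row's middle place, not touched by the fingers; turntable within 0.1 rad of the front tab (joint 0 or 6.283) and still (0.05 rad/s); fingers hold the post with over 1.5 N ((value of joint turntable between -0.1 and 0.1 rad or value of joint turntable between 6.183 and 6.383 rad) and velocity of joint turntable between -0.05 and 0.05 rad/s and contact force between the fingers and turning_post above 1.5 N and horizontal distance between pill_bottle and row_place below 0.012 m and z of pill_bottle in the frame of row_place between -0.004 and 0.004 m and angle between pill_bottle's own z axis and vertical below 0.1 rad and contact force between the fingers and pill_bottle below 0.1 N); the arm keeps its last pose, push and grip.
It fails at once if the bottle is tipped over (angle between pill_bottle's own z axis and vertical above 0.6 rad).
It fails at once if the bottle is dropped (faster than 0.6 m/s out of the fingers) (linear speed of pill_bottle above 0.6 m/s and contact force between the fingers and pill_bottle below 0.05 N).
It fails at once if the tumbler is disturbed (moved 30 mm or tipped) (distance of tumbler from where it was at the start of the episode above 0.03 m or angle between tumbler's own z axis and vertical above 0.5 rad).
It fails at once if the hearing aid case is moved 30 mm (distance of hearing_case from where it was at the start of the episode above 0.03 m).
It fails at once if the remote control is moved 30 mm (distance of remote from where it was at the start of the episode above 0.03 m).
It also fails if it takes over 64 s, if anything falls off the work surface, if the arm or the gripper's body presses on something with over 40 N, if the wrist force passes 120 N, or if a joint passes its speed limit or range.

ROBOT

A 6-joint arm with a two-finger parallel gripper is mounted at the origin on the work surface. World frame = base frame: x ahead of the robot, y to its left, z up, the work surface at z = 0. Lengths are in m, angles in rad, forces in N, time in s.
With the tool pointing down it reaches from about 0.375 to 0.9 m from the base axis. Payload 3.1 kg.
Tool frame: the origin (TCP) lies at the very end of the fingers, on their centre line; the grasp point (between the pads) lies 19 mm behind it (manip.tcp_to_grasp is the distance from the TCP to the grasp point, in m); z points along the fingers, y is the line along which they close (so a half turn about z gives the same grasp; the last joint's range is limited). The gripper opens to 85 mm and grips with 20 to 120 N. Pads are 22 mm wide; open, the fingers measure 114 mm over their backs; the gripper's body (76 mm by 85 mm) begins 54 mm behind the grasp point. The pads swing forward as they close: fully open they stand 13 mm farther back than shut.
Start: joints at [-1.526, 0.527, 1.433, -0, 1.181, -0.178], TCP at [0.138, -0.61, 0.231] pointing down, gripper open.
Joint ranges: [-3.08, 3.08], [-0.75, 2.2], [0.22, 2.44], [-1.43, 4.57], [0, 2.65], [-2.85, 2.85]. Speed limits (rad/s): [2.79, 2.79, 3.14, 3.14, 3.14, 3.14].

INTERFACE

Orientations are given as a unit quaternion [x, y, z, w].
In Python, from station import manip gives the robot as it stands. The module is installed in compiled form; this text tells all that it offers.
- The arm moves only by the tool step_arm, never from a script. Its argument "commands" is one flat list of numbers, 6 for each row, row after row: the shift along the tool's x, y, z in m, then the turn, a rotation vector about the tool's x, y, z in degrees. A call has exactly 10 rows; each row is the pose to reach, as a shift and turn from the pose commanded when the call began, along the tool's axes at that moment; what a row does not reach only later rows make up. A row lasts 1/10 s, in which the tool goes at most 50 mm and 8.59 degrees, less where a joint would pass 70% of its speed; a pose out of reach is approached as far as the arm can. A call with a gripper value outside its range is refused whole. "jaw" is the opening in per cent of the stroke, from 0 (shut) to 100 (fully open), set as the call begins (left out, the last holds). The fingers move at their own pace and stop on an object; "grip_force" is the grip in N (left out, the last holds). Time passes only in rows, so rows that repeat a pose let the fingers close, or fill a call up. It gives the time, the measured TCP pose, the force, the opening and the grip force at its end, in the units of the state.
- manip.sense(): the state, without advancing time (a new reading comes with each control period).
- manip.snapshot(name): name is "scene" or "top" or "wrist"; returns a dict with "pixels" (384x512x3 uint8, blue, green, red), "fx", "fy", "cx", "cy" (pixels), "R" (3x3) and "t" (3): a world point X has camera coordinates R X + t; the wrist camera has in their place "mount" (4x4, takes a point from camera to tool coordinates, whose origin is the TCP and whose axes are the flange's). Camera axes: x right, y down, z forward; pixel columns grow to the right and rows downward; lengths in m; the calibration is good to about 2 mm. A picture is of the moment at which its call begins: read the wrist's pose just before it. There is no depth.
- manip.sign_off(): hands the job in; it is judged then, once.
The state is a dict: "t": time; "q": joint angles; "qd": joint speeds; "tau": joint torques, N m; "tcp_pos": TCP position; "tool_rot": TCP orientation; "force": force on the tool from outside, world axes, zero at the start; "ft_torque": the same for the moment, N m; "finger_gap": opening from 0.0 (shut) to 1.0 (fully open); "gripper_force": force on a finger pad.
Only numpy, scipy, OpenCV 4.12 (cv2) and the standard library are available. Lean on these libraries where they do the work, as an engineer would, in place of code of your own. Each camera call takes 0.05 s, during which the arm holds its last target. There are 200 camera calls.

## Working session

There is one attempt and no reset: what is moved stays moved. The work goes in short steps, Python scripts to look and compute and a tool call to move; the robot and the scene stay as the last step left them, time stands still between calls to the robot, and variables do not carry over. Pictures are saved under pics/ and viewed, at most 10 in all, crops included, and the job is handed in when it is done.

Besides the shell and the picture viewer there is one more tool, called after "Call:" as name(argument=value, ...), one argument or row to a line, values as JSON. step_arm: Moves the arm, as the interface text tells. Its arguments: {"type":"object","properties":{"commands":{"type":"array","items":{"type":"number"}},"jaw":{"type":"number"},"grip_force":{"type":"number"}},"required":["commands"]}

```bash
mkdir -p pics; cat > h.py <<'E'
import numpy as np, cv2
from station import manip
from scipy.spatial.transform import Rotation as Rn
def cam(name):
    s=manip.sense(); c=manip.snapshot(name)
    K=np.array([[c['fx'],0,c['cx']],[0,c['fy'],c['cy']],[0,0,1]])
    if name=='wrist':
        T=np.eye(4);T[:3,:3]=Rn.from_quat(s['tool_rot']).as_matrix();T[:3,3]=s['tcp_pos']
        T=T@np.array(c['mount']);R=T[:3,:3].T;t=-R@T[:3,3]
    else: R=np.array(c['R']);t=np.array(c['t'])
    return np.array(c['pixels']),K,R,t
def ray(K,R,t,u,v,z):
    d=R.T@np.linalg.inv(K)@[u,v,1];o=-R.T@t
    return o+d*(z-o[2])/d[2]
def proj(K,R,t,X):
    p=K@(R@np.array(X)+t);return p[:2]/p[2]
E
python3 - <<'E'
from h import *
a=cam('scene');b=cam('top')
cv2.imwrite('pics/a.png',a[0]);cv2.imwrite('pics/b.png',b[0])
np.savez('v.npz',**{n+k:x for n,c in(('s',a),('t',b)) for k,x in zip('pKRt',c)})
for c in(a,b):print(c[1],-c[2].T@c[3],c[2])
print(manip.sense())
E
```

```text
[[409.17699102   0.         253.40976993]
 [  0.         409.17699102 191.90857172]
 [  0.           0.           1.        ]] [0.9782894  0.35831488 0.88718471] [[-0.52016995  0.8539372  -0.01464531]
 [ 0.71488434  0.42595652 -0.55452811]
 [-0.46729391 -0.29891856 -0.83203611]]
[[444.28418887   0.         256.79876069]
 [  0.         444.28418887 192.12938655]
 [  0.           0.           1.        ]] [0.33690277 0.07253415 1.1917655 ] [[-0.01784756 -0.99982692  0.00525334]
 [-0.98561907  0.01671041 -0.16815413]
 [ 0.16803724 -0.00817893 -0.98574672]]
{'t': 0.1, 'q': array([-1.52648368e+00,  5.28382150e-01,  1.43379465e+00,  1.85814036e-05,
        1.18138896e+00, -1.78515131e-01]), 'qd': array([ 0.00207755, -0.00023025, -0.00261607,  0.00043399, -0.00055722,
        0.00107908]), 'tau': array([-2.37401773e-04, -4.43306565e+01, -1.78586555e+01, -1.33188169e-04,
        3.88093817e-03, -4.65079836e-06]), 'tcp_pos': array([ 0.13811304, -0.60888238,  0.23041946]), 'tool_rot': array([ 9.93799800e-01,  1.11179965e-01,  7.47217699e-05, -9.83759366e-04]), 'force': array([ 0.04832888,  1.43195332, -0.58268711]), 'ft_torque': array([-0.02108327,  0.04691439,  0.0095876 ]), 'gripper_force': 0.0, 'finger_gap': 1.0028356111023458}
```

View pics/a.png

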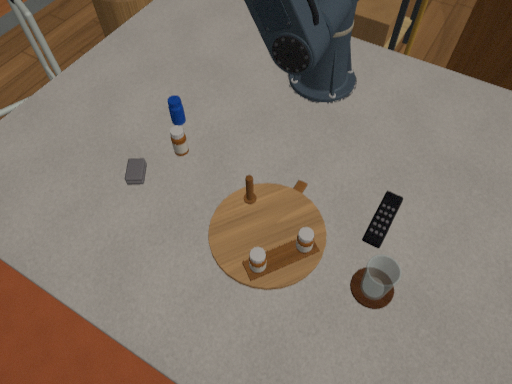

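View pics/b.png

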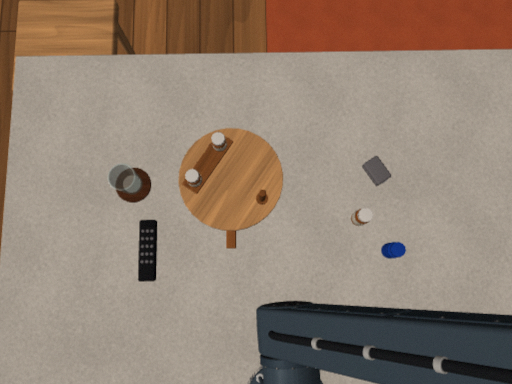

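Scene view: the amber bottle with a white cap is at (180,141) and the blue look-alike at (177,110). The case is at (136,171), the remote at (383,219), the tumbler at (377,280), the post at (250,189), the tab at (300,187) and the short-bottle caps at (258,255) and (305,235). Top view: the amber bottle is at (364,216), the blue one at (394,250), the disc at (231,179), the post at (262,197) and the tab at (231,240). The candidates are the amber and blue bottles; amber with a paper label fits the description. I'll confirm it in a crop and measure.

```bash
cat > m.py <<'E'
from h import *
d=np.load('v.npz');S=[d['s'+k] for k in 'pKRt'];T=[d['t'+k] for k in 'pKRt']
cv2.imwrite('pics/c.png',np.hstack([cv2.resize(S[0][85:170,130:230],None,fx=4,fy=4,interpolation=2),cv2.resize(T[0][180:265,330:430],None,fx=4,fy=4,interpolation=2)]))
def comps(im,m,lo):
    n,l,s,c=cv2.connectedComponentsWithStats(m.astype(np.uint8))
    return [(s[i],c[i]) for i in range(1,n) if s[i,4]>lo]
for nm,C in(('s',S),('t',T)):
    h=cv2.cvtColor(C[0],cv2.COLOR_BGR2HSV).astype(int);im=C[0].astype(int)
    wood=(h[...,1]>70)&(h[...,0]<25)&(h[...,2]>40)
    for s,c in comps(im,wood,40):
        if s[4]<20000: print(nm,'wood',s,c.round(1))
    white=(h[...,1]<25)&(h[...,2]>195)
    for s,c in comps(im,white,15): print(nm,'white',s,c.round(1),ray(*C[1:],*c,.1).round(3))
    # disc ellipse
    m=wood.astype(np.uint8); m=cv2.morphologyEx(m,cv2.MORPH_OPEN,np.ones((15,15)))
    cs,_=cv2.findContours(m,0,1)
    for c in cs:
        if 4000<cv2.contourArea(c)<20000:
            P=np.array([ray(*C[1:],*p[0],.03) for p in cv2.convexHull(c)])
            print(nm,'disc',len(P),cv2.minEnclosingCircle(P[:,:2].astype(np.float32)), cv2.fitEllipse(P[:,:2].astype(np.float32)))
E
python3 m.py
```

```text
s wood [  0   0  12  18 144] [4.1 7.4]
s wood [  33    0  120   71 4397] [81.7 24.4]
s wood [ 351    0   52   49 1802] [375.6  20.4]
s wood [ 394    0  118   90 7738] [462.2  37.1]
s wood [ 25  20  31  56 120] [40.2 48.1]
s wood [   0   24   50   85 2694] [18.5 67.9]
s wood [171 134  15  11  91] [178.8 140.3]
s wood [ 208  175  119  115 9466] [266.3 234.1]
s wood [    0   259   176   125 11047] [ 58.4 341.8]
s wood [350 268  44  41 653] [368.  292.6]
s disc 11 ((0.961065411567688, -0.10418567806482315), 0.23842595517635345) ((1.0637385845184326, -0.4411308169364929), (0.19948193430900574, 1.4211431741714478), 5.030280113220215)
s disc 32 ((0.5703763961791992, 0.13693350553512573), 0.14720813930034637) ((0.5754914283752441, 0.13436336815357208), (0.2740399241447449, 0.28886547684669495), 113.24418640136719)
s disc 7 ((-0.4292258322238922, 0.3489229679107666), 0.2677614688873291) ((-0.4141184091567993, 0.336191326379776), (0.3895215392112732, 0.6507337093353271), 97.70895385742188)
s disc 13 ((0.18261434137821198, -0.8164974451065063), 0.21698927879333496) ((0.11404643207788467, -0.8683919906616211), (0.35504481196403503, 0.5833042860031128), 116.51392364501953)
t wood [ 178  128  105  121 8298] [231.3 181.1]
t wood [116 168  35  34 477] [137.3 187.9]
t wood [116 170  13  18  80] [121.  179.6]
t wood [355 209  12  15  62] [358.3 217.5]
t disc 36 ((0.5746208429336548, 0.13276612758636475), 0.14029169082641602) ((0.5747721791267395, 0.1318785548210144), (0.2762109041213989, 0.2804872989654541), 94.21504211425781)
```

View pics/c.png

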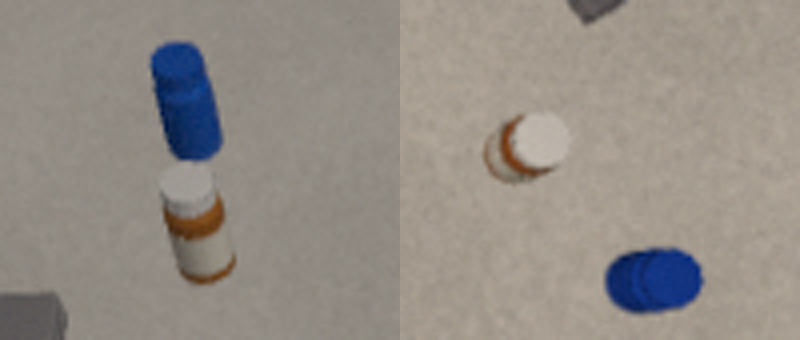

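The crop shows the amber bottle upright with its cap centre at top-view pixel (365.5,214.8). The blue one is a separate bottle, so amber is the target. I'll enlarge the turntable next.

```bash
python3 - <<'E'
from m import *
cv2.imwrite('pics/d.png',cv2.resize(T[0][120:255,170:295],None,fx=4.4,fy=4.4,interpolation=2))
print(ray(*T[1:],365.5,214.8,.085),ray(*S[1:],177,128.8,.085))
E
```

```text
s wood [  0   0  12  18 144] [4.1 7.4]
s wood [  33    0  120   71 4397] [81.7 24.4]
s wood [ 351    0   52   49 1802] [375.6  20.4]
s wood [ 394    0  118   90 7738] [462.2  37.1]
s wood [ 25  20  31  56 120] [40.2 48.1]
s wood [   0   24   50   85 2694] [18.5 67.9]
s wood [171 134  15  11  91] [178.8 140.3]
s wood [ 208  175  119  115 9466] [266.3 234.1]
s wood [    0   259   176   125 11047] [ 58.4 341.8]
s wood [350 268  44  41 653] [368.  292.6]
s disc 11 ((0.961065411567688, -0.10418567806482315), 0.23842595517635345) ((1.0637385845184326, -0.4411308169364929), (0.19948193430900574, 1.4211431741714478), 5.030280113220215)
s disc 32 ((0.5703763961791992, 0.13693350553512573), 0.14720813930034637) ((0.5754914283752441, 0.13436336815357208), (0.2740399241447449, 0.28886547684669495), 113.24418640136719)
s disc 7 ((-0.4292258322238922, 0.3489229679107666), 0.2677614688873291) ((-0.4141184091567993, 0.336191326379776), (0.3895215392112732, 0.6507337093353271), 97.70895385742188)
s disc 13 ((0.18261434137821198, -0.8164974451065063), 0.21698927879333496) ((0.11404643207788467, -0.8683919906616211), (0.35504481196403503, 0.5833042860031128), 116.51392364501953)
t wood [ 178  128  105  121 8298] [231.3 181.1]
t wood [116 168  35  34 477] [137.3 187.9]
t wood [116 170  13  18  80] [121.  179.6]
t wood [355 209  12  15  62] [358.3 217.5]
t disc 36 ((0.5746208429336548, 0.13276612758636475), 0.14029169082641602) ((0.5747721791267395, 0.1318785548210144), (0.2762109041213989, 0.2804872989654541), 94.21504211425781)
[ 0.46326386 -0.20826919  0.085     ] [ 0.46014545 -0.20692146  0.085     ]
```

View pics/d.png

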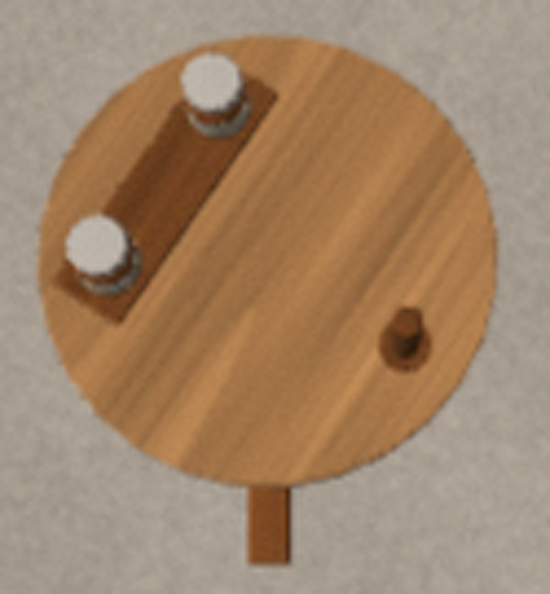

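The crop shows the short-bottle caps at (212,82) and (97,244), the post top at (407,320) on its collar at (405,345), and the tab running (270,487)-(270,565).

```bash
python3 - <<'E' | tail -20
from m import *
g=lambda u,v,z:ray(*T[1:],170+(u+.5)/4.4-.5,120+(v+.5)/4.4-.5,z)[:2]
c=np.array([.5747,.132]);a=g(212,82,.1);b=g(97,244,.1);m=(a+b)/2;p=g(407,320,.12);pb=g(405,345,.034);t=g(270,565,.01);t2=g(270,487,.01)
print('caps',a,b,np.linalg.norm(a-b),'mid',m,'r',m-c,np.linalg.norm(m-c));print('post',p,pb,np.linalg.norm(p-c),np.linalg.norm(pb-c),'tab',t,t2,np.linalg.norm(t-c))
an=lambda v:np.degrees(np.arctan2(v[1],v[0]))
print('angles mid',an(m-c),'post',an(p-c),an(pb-c),'row',an(a-b),'tab',an(t-c),an(t2-c))
s=manip.sense();r=Rn.from_quat(s['tool_rot']);print(r.as_matrix().round(3),s['tcp_pos'])
print('yaw x',an(r.as_matrix()[:2,0]))
from station import manip as M;print(M.tcp_to_grasp)
E
```

```text
s wood [ 208  175  119  115 9466] [266.3 234.1]
s wood [    0   259   176   125 11047] [ 58.4 341.8]
s wood [350 268  44  41 653] [368.  292.6]
s disc 11 ((0.961065411567688, -0.10418567806482315), 0.23842595517635345) ((1.0637385845184326, -0.4411308169364929), (0.19948193430900574, 1.4211431741714478), 5.030280113220215)
s disc 32 ((0.5703763961791992, 0.13693350553512573), 0.14720813930034637) ((0.5754914283752441, 0.13436336815357208), (0.2740399241447449, 0.28886547684669495), 113.24418640136719)
s disc 7 ((-0.4292258322238922, 0.3489229679107666), 0.2677614688873291) ((-0.4141184091567993, 0.336191326379776), (0.3895215392112732, 0.6507337093353271), 97.70895385742188)
s disc 13 ((0.18261434137821198, -0.8164974451065063), 0.21698927879333496) ((0.11404643207788467, -0.8683919906616211), (0.35504481196403503, 0.5833042860031128), 116.51392364501953)
t wood [ 178  128  105  121 8298] [231.3 181.1]
t wood [116 168  35  34 477] [137.3 187.9]
t wood [116 170  13  18  80] [121.  179.6]
t wood [355 209  12  15  62] [358.3 217.5]
t disc 36 ((0.5746208429336548, 0.13276612758636475), 0.14029169082641602) ((0.5747721791267395, 0.1318785548210144), (0.2762109041213989, 0.2804872989654541), 94.21504211425781)
caps [0.66374034 0.16021815] [0.56917101 0.22600823] 0.11520283232409959 mid [0.61645568 0.19311319] r [0.04175568 0.06111319] 0.07401593296495389
post [0.51885785 0.0506461 ] [0.51827883 0.05039059] 0.09867523919797429 0.09921413245360104 tab [0.38979363 0.13358447] [0.43660045 0.13320632] 0.18491315663002558
angles mid 55.65710095379928 post -124.46609973476883 -124.65828498923038 row -34.82560127751618 tab 179.50904132922923 179.4995235587957
[[ 0.975  0.221 -0.   ]
 [ 0.221 -0.975  0.002]
 [ 0.    -0.002 -1.   ]] [ 0.13811304 -0.60888238  0.23041946]
yaw x 12.76666552944733
0.0187
```

Call:
step_arm(
  commands=[0.01,-0.008,0,0,0,0,0.04,-0.032,0,0,0,0,0.075,-0.06,0,0,0,0,0.113,-0.09,0,0,0,0,0.151,-0.12,0,0,0,0,0.189,-0.15,0,0,0,0,0.227,-0.18,0.01,0,0,0,0.265,-0.21,0.02,0,0,0,0.3,-0.237,0.03,0,0,0,0.32,-0.253,0.03,0,0,0],
  jaw=100,
  grip_force=30,
)

```text
t: 1.1
tcp_pos: [0.3947, -0.2873, 0.2001]
tool_rot: [0.994, 0.113, -0.001, -0.002]
force: [-0.9, -0.8, -0.3]
finger_gap: 1.002
gripper_force: 0.0
```

```bash
cat >> h.py <<'E'
def goal(x,y,z,yaw):
    "shift/turn in tool axes to a pointing-down pose, yaw (deg) of the closing axis (tool y)"
    s=manip.sense();r=Rn.from_quat(s['tool_rot']);a=np.radians(yaw)
    Y=np.array([np.cos(a),np.sin(a),0]);Z=np.array([0,0,-1.]);X=np.cross(Y,Z)
    g=Rn.from_matrix(np.c_[X,Y,Z])
    print('tcp',s['tcp_pos'].round(4),'shift',r.inv().apply(np.array([x,y,z])-s['tcp_pos']).round(4),'turn',np.degrees((r.inv()*g).as_rotvec()).round(2))
E
python3 - <<'E'
from h import *
c=cam('wrist');cv2.imwrite('pics/e.png',c[0])
np.savez('w.npz',**dict(zip('pKRt',c)))
for z in(0,.085):print(proj(*c[1:],[.462,-.2076,z]))
goal(.462,-.2076,.15,-77.2)
E
```

```text
[203.78308592  93.69618821]
[184.95396935  92.34103168]
tcp [ 0.3961 -0.2854  0.2006] shift [ 0.0816 -0.0607  0.0509] turn [-0.3  -0.03  0.19]
```

View pics/e.png

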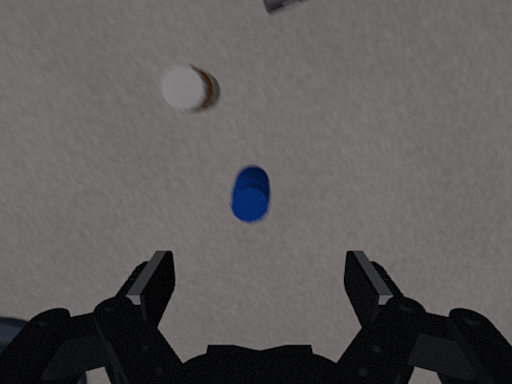

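The wrist view shows the amber cap at (184,88), with (185,92) predicted, so the position is good to about 3 mm. The blue bottle is at (250,193).

```bash
python3 - <<'E'
from h import *
d=np.load('w.npz');print(ray(d['K'],d['R'],d['t'],184,88,.085))
goal(.463,-.2065,.15,-77.2);goal(.463,-.2065,.03,-77.2)
E
```

```text
[ 0.46516945 -0.20633993  0.085     ]
tcp [ 0.3961 -0.2854  0.2006] shift [ 0.0829 -0.0616  0.0509] turn [-0.3  -0.03  0.19]
tcp [ 0.3961 -0.2854  0.2006] shift [ 0.0828 -0.061   0.1709] turn [-0.3  -0.03  0.19]
```

Call:
step_arm(
  commands=[0.02,-0.015,0,0,0,0,0.05,-0.037,0.01,0,0,0,0.075,-0.055,0.02,-0.3,0,0,0.083,-0.061,0.03,-0.3,0,0,0.083,-0.061,0.06,-0.3,0,0,0.083,-0.061,0.09,-0.3,0,0,0.083,-0.061,0.12,-0.3,0,0,0.083,-0.061,0.15,-0.3,0,0,0.083,-0.061,0.168,-0.3,0,0,0.083,-0.061,0.171,-0.3,0,0],
)

```text
t: 2.15
tcp_pos: [0.4599, -0.2135, 0.0282]
tool_rot: [0.994, 0.111, -0.002, 0.001]
force: [0.5, -0.0, 0.2]
finger_gap: 1.003
gripper_force: 0.0
```

Call:
step_arm(
  commands=[0,0,0,0,0,0,0,0,0,0,0,0,0,0,0,0,0,0,0,0,0,0,0,0,0,0,0,0,0,0,0,0,0,0,0,0,0,0,0,0,0,0,0,0,0,0,0,0,0,0,0,0,0,0,0,0,0,0,0,0],
  jaw=30,
  grip_force=30,
)

```text
t: 3.15
tcp_pos: [0.4621, -0.2143, 0.0316]
tool_rot: [0.994, 0.111, 0.001, 0.003]
force: [-0.4, 0.1, 7.0]
finger_gap: 0.454
gripper_force: 30.7
```

Call:
step_arm(
  commands=[0,0,-0.005,0,0,0,0,0,-0.015,0,0,0,0,0,-0.035,0,0,0,0,0,-0.06,0,0,0,0,0,-0.085,0,0,0,0,0,-0.11,0,0,0,0,0,-0.13,0,0,0,0,0,-0.145,0,0,0,0,0,-0.15,0,0,0,0,0,-0.15,0,0,0],
)

```text
t: 4.15
tcp_pos: [0.4619, -0.2137, 0.1813]
tool_rot: [0.994, 0.111, 0.001, 0.003]
force: [0.4, 0.7, -1.5]
finger_gap: 0.454
gripper_force: 30.6
```

```bash
python3 - <<'E'
from h import *
c=cam('wrist');d=cam('scene')
p=proj(*d[1:],manip.sense()['tcp_pos']).astype(int);print(p)
y=max(p[1]-50,0);x=p[0]-50
cv2.imwrite('pics/f.png',np.hstack([cv2.resize(c[0],None,fx=.8,fy=.8),cv2.resize(d[0][y:y+100,x:x+100],(307,307),interpolation=2)]))if 0 else cv2.imwrite('pics/f.png',np.hstack([c[0][84:384],cv2.resize(d[0][y:y+100,x:x+80],(240,300),interpolation=2)]))
s=manip.sense();print(s['tcp_pos'],s['finger_gap'],s['force'],s['ft_torque']);goal(.6165,.193,.18,-124.6)
for z in (-.035,0,.05): print(z,proj(*c[1:],s['tcp_pos']+[0,0,z]),proj(*d[1:],s['tcp_pos']+[0,0,z]))
E
```

```text
[168 101]
[ 0.46113773 -0.21314831  0.17988198] 0.45732706128459777 [ 0.28762614 -0.18280798 -1.54772397] [ 0.02251474 -0.03313682  0.01374503]
tcp [ 0.4611 -0.2131  0.1799] shift [ 0.2413 -0.3618 -0.0019] turn [ 0.26 -0.07 47.37]
-0.035 [259.02594398 225.09014985] [170.74236909 111.87126734]
0 [259.41662084 251.10473272] [168.1278248  101.60907495]
0.05 [260.36974375 314.57175004] [164.11742279  85.86808439]
```

View pics/f.png

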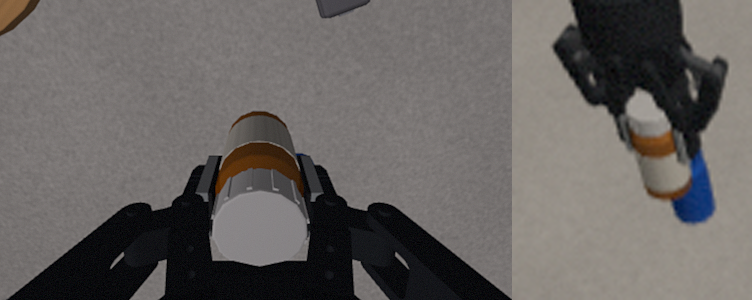

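The wrist view shows the bottle held upright and centred in closing direction. The cap top is at about (260,313) and the lower front edge at (260,196) in full-image rows.

```bash
python3 - <<'E'
from h import *
c=cam('wrist');s=manip.sense();r=Rn.from_quat(s['tool_rot']);p=s['tcp_pos']
f=lambda u,v,z:(r.inv().apply(ray(*c[1:],u,v,p[2]+z)-p)*1e3).round(1)
print('bottom front',f(260,196,-.0305),'cap front edge',f(260,277,.0545),'cap L/R',f(211,313,.0545),f(310,313,.0545))
E
```

```text
bottom front [21.5 -0.2 30.5] cap front edge [ 20.1  -0.4 -54.5] cap L/R [  5.  -18.2 -54.6] [  4.9  17.8 -54.4]
```

Call:
step_arm(
  commands=[0.005,-0.007,0,0,0,1,0.017,-0.025,0,0,0,3,0.036,-0.055,0,0,0,7,0.06,-0.091,0,0,0,12,0.084,-0.127,0,0,0,17,0.108,-0.164,0,0,0,22,0.132,-0.2,0,0,0,28,0.156,-0.236,0,0,0,34,0.178,-0.269,0,0,0,40,0.197,-0.298,0,0,0,44],
)

```text
t: 5.3
tcp_pos: [0.5877, 0.1228, 0.1773]
tool_rot: [0.963, -0.27, 0.0, 0.003]
force: [0.2, -0.1, -1.0]
finger_gap: 0.459
gripper_force: 30.6
```

```bash
python3 -c "
from h import *
goal(.6148,.1943,.18,-124.6)"
```

```text
tcp [0.5877 0.1228 0.1773] shift [-0.0141 -0.0751 -0.0031] turn [ 0.28 -0.1   3.22]
```

Call:
step_arm(
  commands=[-0.005,-0.03,0,0,0,1,-0.01,-0.053,0,0,0,2,-0.013,-0.068,0,0,0,3,-0.0145,-0.075,0,0,0,3.3,-0.0145,-0.076,0,0.3,0,3.3,-0.0145,-0.076,0.02,0.3,0,3.3,-0.0145,-0.076,0.04,0.3,0,3.3,-0.0145,-0.076,0.055,0.3,0,3.3,-0.0145,-0.076,0.06,0.3,0,3.3,-0.0145,-0.076,0.06,0.3,0,3.3],
)

```text
t: 6.3
tcp_pos: [0.6144, 0.1922, 0.1175]
tool_rot: [0.955, -0.297, 0.001, 0.0]
force: [0.1, -0.1, -1.6]
finger_gap: 0.457
gripper_force: 30.5
```

```bash
python3 - <<'E'
from h import *
goal(.6148,.1943,.069,-124.6)
c=cam('wrist');d=cam('scene');s=manip.sense();print(s['tcp_pos'],s['force'])
np.savez('w2.npz',**{n+k:x for n,q in(('w',c),('s',d)) for k,x in zip('pKRt',q)})
p=proj(*d[1:],[.6165,.193,.08]).astype(int);print(p)
y=p[1]-50;x=p[0]-45
cv2.imwrite('pics/g.png',np.hstack([c[0],cv2.resize(d[0][y:y+120,x:x+90],(288,384),interpolation=2)]))
E
```

```text
tcp [0.6144 0.1922 0.1175] shift [-0.001  -0.002   0.0485] turn [-0.01 -0.12  0.03]
[0.61556049 0.1926482  0.11900063] [-0.59185054  0.4839166  -0.97943915]
[280 246]
```

View pics/g.png

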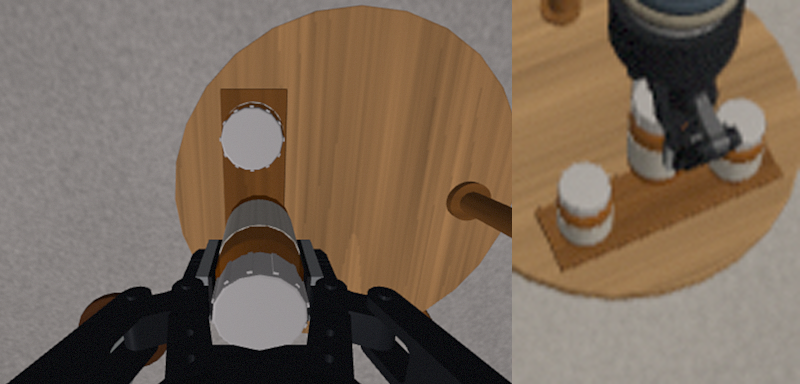

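The wrist view shows the near short-bottle cap at (252,137) and the strip's end corners at (221,90) and (287,89), with the tall bottle above the strip. I'll check the alignment in the tool frame.

```bash
python3 - <<'E'
from h import *
d=np.load('w2.npz');c=[d['w'+k] for k in 'pKRt'];s=manip.sense();r=Rn.from_quat(s['tool_rot']);p=s['tcp_pos']
f=lambda u,v,z:(r.inv().apply(ray(*c[1:],u,v,z)-p)*1e3).round(1)
print('cap',f(252.5,137,.1),'strip',f(221,90,.038),f(287,89,.038),'edge lower',f(224,180,.038),f(286.5,180,.038))
goal(.6148,.1943,.069,-124.6)
E
```

```text
cap [58.1 -2.3 19.3] strip [ 83.3 -25.6  81.4] [83.9 21.2 81.3] edge lower [ 17.2 -26.   81.1] [17.1 22.7 81. ]
tcp [0.6156 0.1926 0.119 ] shift [-0.0018 -0.0008  0.05  ] turn [-0.14 -0.26  0.05]
```

Call:
step_arm(
  commands=[-0.001,-0.001,0.008,0,0,0,-0.002,-0.002,0.018,0,0,0,-0.002,-0.002,0.028,0,0,0,-0.002,-0.002,0.036,0,0,0,-0.002,-0.002,0.041,0,0,0,-0.002,-0.002,0.044,0,0,0,-0.002,-0.002,0.045,0,0,0,-0.002,-0.002,0.046,0,0,0,-0.002,-0.002,0.047,0,0,0,-0.002,-0.002,0.047,0,0,0],
)

```text
t: 7.4
tcp_pos: [0.6148, 0.1956, 0.0716]
tool_rot: [0.955, -0.297, 0.002, -0.0]
force: [-0.7, 1.0, -0.9]
finger_gap: 0.455
gripper_force: 30.6
```

Call:
step_arm(
  commands=[0,0,0,0,0,0,0,0,0.0005,0,0,0,0,0,0.0005,0,0,0,0,0,0.001,0,0,0,0,0,0.001,0,0,0,0,0,0.0015,0,0,0,0,0,0.0015,0,0,0,0,0,0.002,0,0,0,0,0,0.002,0,0,0,0,0,0.002,0,0,0],
)

```text
t: 8.4
tcp_pos: [0.6147, 0.1957, 0.0697]
tool_rot: [0.955, -0.297, 0.002, -0.0]
force: [-0.5, -0.6, 1.0]
finger_gap: 0.456
gripper_force: 30.7
```

Call:
step_arm(
  commands=[0,0,0.0005,0,0,0,0,0,0.0005,0,0,0,0,0,0.001,0,0,0,0,0,0.001,0,0,0,0,0,0.001,0,0,0,0,0,0.001,0,0,0,0,0,0.001,0,0,0,0,0,0.001,0,0,0,0,0,0.001,0,0,0,0,0,0.001,0,0,0],
)

```text
t: 9.4
tcp_pos: [0.6149, 0.1956, 0.0696]
tool_rot: [0.955, -0.297, 0.002, -0.0]
force: [-1.9, -0.7, 7.1]
finger_gap: 0.459
gripper_force: 31.4
```

Contact is firm, so I'll release.

Call:
step_arm(
  commands=[0,0,-0.0005,0,0,0,0,0,-0.0005,0,0,0,0,0,-0.0005,0,0,0,0,0,-0.0005,0,0,0,0,0,-0.0005,0,0,0,0,0,-0.0005,0,0,0,0,0,-0.0005,0,0,0,0,0,-0.0005,0,0,0,0,0,-0.0005,0,0,0,0,0,-0.0005,0,0,0],
  jaw=85,
)

```text
t: 10.4
tcp_pos: [0.6147, 0.1956, 0.0689]
tool_rot: [0.955, -0.297, 0.002, -0.0]
force: [-0.1, -0.3, -0.1]
finger_gap: 0.846
gripper_force: 0.0
```

Call:
step_arm(
  commands=[0,0,-0.005,0,0,0,0,0,-0.015,0,0,0,0,0,-0.03,0,0,0,0,0,-0.05,0,0,0,0,0,-0.07,0,0,0,0,0,-0.09,0,0,0,0,0,-0.105,0,0,0,0,0,-0.115,0,0,0,0,0,-0.12,0,0,0,0,0,-0.12,0,0,0],
)

```text
t: 11.4
tcp_pos: [0.6145, 0.1958, 0.19]
tool_rot: [0.955, -0.297, 0.003, -0.001]
force: [0.2, 0.7, -0.1]
finger_gap: 0.851
gripper_force: 0.0
```

```bash
python3 - <<'E'
from h import *
goal(.519,.0505,.19,-34.5)
c=cam('wrist');d=cam('scene');s=manip.sense()
np.savez('w3.npz',**{n+k:x for n,q in(('w',c),('s',d)) for k,x in zip('pKRt',q)})
p=proj(*d[1:],[.6165,.193,.08]).astype(int)
y=p[1]-60;x=p[0]-45
cv2.imwrite('pics/i.png',np.hstack([c[0],cv2.resize(d[0][y:y+120,x:x+90],(288,384),interpolation=2)]))
E
```

```text
tcp [0.6145 0.1958 0.19  ] shift [ 0.0036  0.1738 -0.0005] turn [ 9.000e-02 -3.500e-01 -9.003e+01]
```

View pics/i.png

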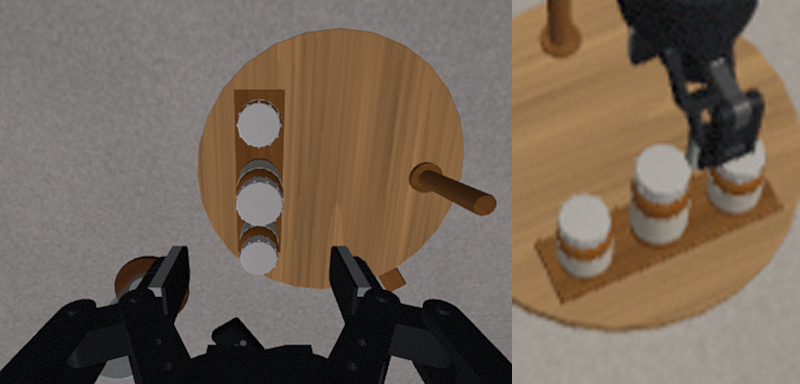

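The wrist view shows the tall cap at (259.5,202) in line with the short caps at (259,124) and (258,256), standing upright. The post top is at (486,205).

```bash
python3 - <<'E'
from h import *
d=np.load('w3.npz');c=[d['w'+k] for k in 'pKRt']
a=ray(*c[1:],259,124,.1);b=ray(*c[1:],258,256,.1);t=ray(*c[1:],259.5,202,.123);p=ray(*c[1:],486,205,.12)
m=(a+b)/2;print(np.linalg.norm(a-b),'mid',m,'tall',t,(t-m)[:2]*1e3,'post',p,'post-mid',np.linalg.norm((p-m)[:2]))
C=m[:2]+(p-m)[:2]*74/174;print('centre',C,np.degrees(np.arctan2(*(p[:2]-C)[::-1])))
goal(p[0],p[1],.19,-34.5)
E
```

```text
0.1144233258280333 mid [0.61735205 0.19462831 0.1       ] tall [0.61820808 0.19294718 0.123     ] [ 0.85602967 -1.68112498] post [0.51728507 0.05213625 0.12      ] post-mid 0.1741188922276598
centre [0.57479483 0.13402824] -125.0789699519242
tcp [0.6137 0.1956 0.1884] shift [ 0.0019  0.1729 -0.0017] turn [ 9.000e-02 -1.700e-01 -9.003e+01]
```

Call:
step_arm(
  commands=[0,0.008,0,0,0,-4,0,0.025,0,0,0,-12,0,0.045,0,0,0,-20,0,0.067,0,0,0,-28.5,0.001,0.09,0,0,0,-37,0.002,0.112,0,0,0,-45.5,0.003,0.133,0,0,0,-54,0.003,0.152,0,0,0,-62.5,0.003,0.165,0,0,0,-71,0.003,0.1735,0,0,0,-79],
  jaw=65,
)

```text
t: 12.5
tcp_pos: [0.517, 0.0503, 0.1877]
tool_rot: [0.925, 0.381, 0.001, 0.0]
force: [0.4, -0.1, 0.7]
finger_gap: 0.65
gripper_force: 0.0
```

Call:
step_arm(
  commands=[0,0,0,0,0,-7,0,0,0.01,0,0,-10,0,0,0.02,0,0,-11,0,0,0.025,0,0,-11,0,0,0.03,0,0,-11,0,0,0.03,0,0,-11,0,0,0.03,0,0,-11,0,0,0.03,0,0,-11,0,0,0.03,0,0,-11,0,0,0.03,0,0,-11],
)

```text
t: 13.5
tcp_pos: [0.5186, 0.0511, 0.1589]
tool_rot: [0.885, 0.465, 0.002, 0.001]
force: [-0.4, -0.1, 0.1]
finger_gap: 0.652
gripper_force: 0.0
```

```bash
python3 - <<'E'
from h import *
goal(.518,.0515,.087,-34.5)
E
```

```text
tcp [0.5186 0.0511 0.1589] shift [-0.0001 -0.001   0.0719] turn [ 0.25 -0.12 -0.03]
```

Call:
step_arm(
  commands=[0,0,0.01,0,0,0,0,-0.001,0.025,0,0,0,0,-0.001,0.04,0,0,0,0,-0.001,0.055,0,0,0,0,-0.001,0.066,0,0,0,0,-0.001,0.071,0,0,0,0,-0.001,0.072,0,0,0,0,-0.001,0.072,0,0,0,0,-0.001,0.072,0,0,0,0,-0.001,0.072,0,0,0],
)

```text
t: 14.5
tcp_pos: [0.5183, 0.0515, 0.0872]
tool_rot: [0.885, 0.465, 0.002, 0.002]
force: [-0.3, 0.4, -0.5]
finger_gap: 0.65
gripper_force: 0.0
```

Call:
step_arm(
  commands=[0,0,0,0,0,0,0,0,0,0,0,0,0,0,0,0,0,0,0,0,0,0,0,0,0,0,0,0,0,0,0,0,0,0,0,0,0,0,0,0,0,0,0,0,0,0,0,0,0,0,0,0,0,0,0,0,0,0,0,0],
  jaw=5,
  grip_force=30,
)

```text
t: 15.5
tcp_pos: [0.5181, 0.0515, 0.0869]
tool_rot: [0.885, 0.465, 0.002, 0.001]
force: [-0.5, -1.3, 5.0]
finger_gap: 0.2
gripper_force: 29.4
```

```bash
cat > arc.py <<'E'
from h import *
import sys
# arc rows in tool axes: table turn angles (deg) after the present post angle
C=np.array([.5747,.1328]);s=manip.sense();r=Rn.from_quat(s['tool_rot']);p=s['tcp_pos'];v=p[:2]-C
a0=np.degrees(np.arctan2(v[1],v[0]));R0=np.linalg.norm(v);print('post angle',a0,'radius',R0,'gap',s['finger_gap'],s['force'],s['ft_torque'],'q',s['q'].round(2))
for k in map(float,sys.argv[1:]):
    a=np.radians(a0+k);R=R0+(.1-R0)*min(1,k/30)
    g=np.array([*(C+R*np.array([np.cos(a),np.sin(a)])),p[2]])
    print(k,r.inv().apply(g-p).round(4))
E
python3 arc.py 1 3 6 10 14 18 22 26 30 34
```

```text
post angle -124.8570689725211 radius 0.09903453265783346 gap 0.19991900318352304 [-0.45600779 -1.33869322  4.97791436] [ 0.00885746  0.14051162 -0.02913667] q [-0.12  0.61  1.82 -0.    0.71  0.49]
1.0 [-0.      0.0017  0.    ]
3.0 [0.     0.0052 0.    ]
6.0 [0.0003 0.0104 0.    ]
10.0 [0.0011 0.0173 0.0001]
14.0 [0.0024 0.0241 0.0001]
18.0 [0.0041 0.0308 0.0001]
22.0 [0.0063 0.0374 0.0002]
26.0 [0.009  0.0438 0.0002]
30.0 [0.0122 0.0501 0.0002]
34.0 [0.0158 0.056  0.0003]
```

Call:
step_arm(
  commands=[0,0.0017,0,0,0,-1,0,0.0052,0,0,0,-3,0.0003,0.0104,0,0,0,-6,0.0011,0.0173,0,0,0,-10,0.0024,0.0241,0,0,0,-14,0.0041,0.0308,0,0,0,-18,0.0063,0.0374,0,0,0,-22,0.009,0.0438,0,0,0,-26,0.0122,0.0501,0,0,0,-30,0.0158,0.056,0,0,0,-34],
)

```text
t: 16.5
tcp_pos: [0.5735, 0.0336, 0.087]
tool_rot: [0.71, 0.704, 0.002, 0.001]
force: [-0.0, 3.3, 3.6]
finger_gap: 0.198
gripper_force: 29.4
```

```bash
python3 arc.py 3 7 11 15 19 23 27 31 35 39
```

```text
post angle -90.693577200047 radius 0.09920193279272738 gap 0.19832201235846014 [-0.01882633  3.3135735   3.55650021] [ 0.49002027  0.0509224  -0.11255976] q [-0.14  0.66  1.68  0.    0.8  -0.13]
3.0 [0.     0.0052 0.    ]
7.0 [0.0005 0.0121 0.0001]
11.0 [0.0015 0.019  0.0001]
15.0 [0.0029 0.0258 0.0001]
19.0 [0.0048 0.0325 0.0002]
23.0 [0.0072 0.039  0.0002]
27.0 [0.01   0.0454 0.0002]
31.0 [0.0133 0.0516 0.0002]
35.0 [0.017  0.0574 0.0003]
39.0 [0.0212 0.063  0.0003]
```

Call:
step_arm(
  commands=[0,0.0052,0,0,0,-3,0.0005,0.0121,0,0,0,-7,0.0015,0.019,0,0,0,-11,0.0029,0.0258,0,0,0,-15,0.0048,0.0325,0,0,0,-19,0.0072,0.039,0,0,0,-23,0.01,0.0454,0,0,0,-27,0.0133,0.0516,0,0,0,-31,0.017,0.0574,0,0,0,-35,0.0212,0.063,0,0,0,-39],
)

```text
t: 17.5
tcp_pos: [0.6366, 0.0544, 0.087]
tool_rot: [0.434, 0.901, 0.001, 0.002]
force: [0.3, 2.3, 3.1]
finger_gap: 0.2
gripper_force: 29.3
```

```bash
python3 arc.py 3 7 11 15 19 23 27 31 35 38
```

```text
post angle -51.73374893930621 radius 0.09986877608101423 gap 0.20009088725644883 [0.30509483 2.2678992  3.09304629] [ 0.34578901  0.03617546 -0.2945786 ] q [-0.09  0.72  1.51  0.    0.9  -0.76]
3.0 [0.0001 0.0052 0.    ]
7.0 [0.0007 0.0122 0.    ]
11.0 [0.0017 0.0191 0.0001]
15.0 [0.0032 0.0259 0.0001]
19.0 [0.0052 0.0326 0.0001]
23.0 [0.0077 0.0391 0.0001]
27.0 [0.0106 0.0454 0.0002]
31.0 [0.0139 0.0516 0.0002]
35.0 [0.0177 0.0574 0.0002]
38.0 [0.0208 0.0617 0.0002]
```

Call:
step_arm(
  commands=[0.0001,0.0052,0,0,0,-3,0.0007,0.0122,0,0,0,-7,0.0017,0.0191,0,0,0,-11,0.0032,0.0259,0,0,0,-15,0.0052,0.0326,0,0,0,-19,0.0077,0.0391,0,0,0,-23,0.0106,0.0454,0,0,0,-27,0.0139,0.0516,0,0,0,-31,0.0177,0.0574,0,0,0,-35,0.0208,0.0617,0,0,0,-38],
)

```text
t: 18.5
tcp_pos: [0.6726, 0.109, 0.087]
tool_rot: [0.117, 0.993, 0.001, 0.003]
force: [2.3, 1.0, 1.3]
finger_gap: 0.197
gripper_force: 29.3
```

```bash
python3 arc.py 2 4 6 8 10 11.5 12.5 13
```

```text
post angle -13.657176267363013 radius 0.10077355112070008 gap 0.19731938068428276 [2.26499027 1.02379109 1.31606399] [ 0.21341305 -0.14936173 -0.26701874] q [-0.    0.77  1.39  0.    0.97 -1.34]
2.0 [0.0001 0.0035 0.    ]
4.0 [0.0003 0.007  0.    ]
6.0 [0.0007 0.0105 0.    ]
8.0 [0.0011 0.014  0.    ]
10.0 [0.0017 0.0175 0.    ]
11.5 [0.0022 0.02   0.    ]
12.5 [0.0026 0.0218 0.    ]
13.0 [0.0028 0.0226 0.    ]
```

Call:
step_arm(
  commands=[0.0001,0.0035,0,0,0,-2,0.0003,0.007,0,0,0,-4,0.0007,0.0105,0,0,0,-6,0.0011,0.014,0,0,0,-8,0.0017,0.0175,0,0,0,-10,0.0022,0.02,0,0,0,-11.5,0.0026,0.0218,0,0,0,-12.5,0.0028,0.0226,0,0,0,-13,0.0028,0.0226,0,0,0,-13,0.0028,0.0226,0,0,0,-13],
)

```text
t: 19.5
tcp_pos: [0.6758, 0.1313, 0.0871]
tool_rot: [0.005, 1.0, 0.0, 0.004]
force: [5.7, 1.2, -2.5]
finger_gap: 0.2
gripper_force: 29.3
```

```bash
python3 - <<'E'
from h import *
d=cam('scene');b=cam('top');np.savez('w4.npz',**{n+k:x for n,q in(('s',d),('t',b)) for k,x in zip('pKRt',q)})
cv2.imwrite('pics/j.png',np.hstack([cv2.resize(d[0][165:300,195:335],(420,405),interpolation=2),cv2.resize(b[0][120:255,170:295],(375,405),interpolation=2)]))
E
python3 arc.py
```

```text
post angle -0.8311148869050675 radius 0.1011004600939469 gap 0.19944791675903467 [ 5.8998657   2.57929683 -2.38465188] [ 0.49550804 -0.70017824 -0.18674085] q [ 0.03  0.78  1.37  0.    0.98 -1.53]
```

View pics/j.png

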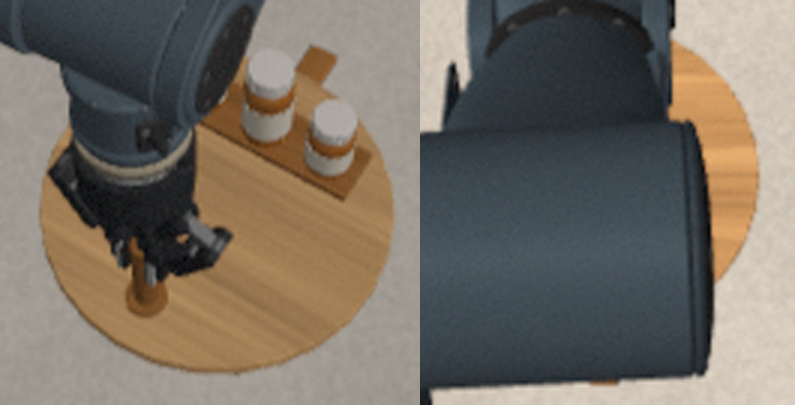

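The scene view shows the tall bottle upright near the tab, with its cap at crop (270,68), i.e. full (285,187.5). The near short cap is at crop (333,113), i.e. (306,202.5), and the post is held.

```bash
python3 - <<'E'
from h import *
d=np.load('w4.npz');c=[d['s'+k] for k in 'pKRt']
C=np.array([.5747,.1328])
t=ray(*c[1:],195+270/3,165+67/3,.123)[:2];s=ray(*c[1:],195+333/3,165+112/3,.1)[:2]
print(t,np.degrees(np.arctan2(*(t-C)[::-1])),np.linalg.norm(t-C),s,np.linalg.norm(t-s),np.degrees(np.arctan2(*(s-t)[::-1])))
q=manip.sense();print(q['qd'].round(3),q['gripper_force'])
E
```

```text
[0.50197427 0.13861088] 175.43169743828304 0.0729575069844403 [0.49938022 0.19279937] 0.05425054194083786 92.74070928442242
[-0.001 -0.     0.001  0.001  0.001  0.   ] 29.31562453508377
```

```bash
python3 -c "
from station import manip
print(manip.sign_off())"
```

```text
the job is handed in; nothing more can be done
None
```

The tall amber bottle stands upright and released in the row's middle place (about 2 mm off when last measured). The turntable is turned to within roughly 3° of the front tab, and the job was handed in at about 20 s with the gripper still holding the post at 29 N; no verdict was returned.

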